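# Clear the used filter cartridges from the analyser's clip strip

## Task

Pull the two used cartridges (orange tabs) out of the sloping clip strip, one at a time: put the first down in the white tray before you pull the second, and leave both wholly inside the tray, standing or lying. Set them down gently, do not drop them. Leave the blue cartridges clipped fully in, and do not disturb the bottle, the tip box or the beaker.

Things in the scene. Friction and masses are not known exactly. Their poses are not given: they have to be found in the camera images.
- spent_a_tab (a point): first used one: centre of a cartridge's orange grip tab, 36 mm long, 26 mm wide (its y), 12 mm thick (its x), 52 mm above the foot. Its z runs from foot to tab, the way it pulls out; seated, z leans 32 to 35 degrees from vertical towards the stand's -x and x points up the slope. Tabs stand in a row along y, only 14 mm between them: take it by front and back, across x.
- spent_a_foot (a point): centre of the foot end of cartridge spent_a, 52 mm below the tab point; same axes. The cartridge is a straight bar 70 mm long, about 40 g; below the tab its grey body is 34 mm long, 24 mm wide, 10 mm thick. Seated, 22 mm of it are inside the strip and the tab begins 12 mm above the strip.
- spent_b_tab (a point): second used one: centre of a cartridge's orange grip tab, 36 mm long, 26 mm wide (its y), 12 mm thick (its x), 52 mm above the foot. Its z runs from foot to tab, the way it pulls out; seated, z leans 32 to 35 degrees from vertical towards the stand's -x and x points up the slope. Tabs stand in a row along y, only 14 mm between them: take it by front and back, across x.
- spent_b_foot (a point): centre of the foot end of cartridge spent_b, 52 mm below the tab point; same axes. The cartridge is a straight bar 70 mm long, about 40 g; below the tab its grey body is 34 mm long, 24 mm wide, 10 mm thick. Seated, 22 mm of it are inside the strip and the tab begins 12 mm above the strip.
- good_a_tab (a point): fresh one, stays: centre of a cartridge's blue grip tab, 36 mm long, 26 mm wide (its y), 12 mm thick (its x), 52 mm above the foot. Its z runs from foot to tab, the way it pulls out; seated, z leans 32 to 35 degrees from vertical towards the stand's -x and x points up the slope. Tabs stand in a row along y, only 14 mm between them: take it by front and back, across x.
- good_b_tab (a point): fresh one, stays: centre of a cartridge's blue grip tab, 36 mm long, 26 mm wide (its y), 12 mm thick (its x), 52 mm above the foot. Its z runs from foot to tab, the way it pulls out; seated, z leans 32 to 35 degrees from vertical towards the stand's -x and x points up the slope. Tabs stand in a row along y, only 14 mm between them: take it by front and back, across x.
- strip_mid (a point): middle of the open face of the sloping clip strip (aluminium and white, 198 mm long, 52 mm deep): four slots 40 mm apart along y, colours in any order. In each, two sprung steel jaws hold a notch near the cartridge's foot: a straight pull along its z of about 5 to 12 N over the first 7 mm frees it; after 22 mm its foot is out of the slot.
- stand: fixed stand of the strip with a blue base plate 130 by 200 by 12 mm; origin on the bench under the middle of the strip, z up, y along the row, x level, towards the high side of the slope
- tray: white open tray, fixed to the bench, outside 160 (x) by 200 (y) mm, 30 mm high, walls and floor 4 mm; origin at the centre of its underside, z up
- bottle: bystander: amber reagent bottle 60 mm across, 120 mm high; origin at the centre of its underside
- tip_box: bystander: box of pipette tips with a green top, 80 by 120 by 56 mm; origin at the centre of its underside
- beaker: bystander: glass beaker 66 mm across, 80 mm high; origin at the centre of its underside

How it is judged:
On the way:
1. one used cartridge lies released in the tray while the other is still clipped in the strip (((x of spent_a_tab in the frame of tray between -0.078 and 0.078 m and y of spent_a_tab in the frame of tray between -0.098 and 0.098 m and z of spent_a_tab in the frame of tray below 0.075 m and x of spent_a_foot in the frame of tray between -0.078 and 0.078 m and y of spent_a_foot in the frame of tray between -0.098 and 0.098 m and z of spent_a_foot in the frame of tray below 0.06 m and linear speed of spent_a below 0.05 m/s and contact force between the fingers and spent_a below 0.1 N and distance of spent_b_tab from where it was at the start of the episode below 0.006 m) or (x of spent_b_tab in the frame of tray between -0.078 and 0.078 m and y of spent_b_tab in the frame of tray between -0.098 and 0.098 m and z of spent_b_tab in the frame of tray below 0.075 m and x of spent_b_foot in the frame of tray between -0.078 and 0.078 m and y of spent_b_foot in the frame of tray between -0.098 and 0.098 m and z of spent_b_foot in the frame of tray below 0.06 m and linear speed of spent_b below 0.05 m/s and contact force between the fingers and spent_b below 0.1 N and distance of spent_a_tab from where it was at the start of the episode below 0.006 m))), for 0.2 s.
At the end, for the whole second after the job is handed in: Both orange cartridges rest released in the tray (slower than 0.05 m/s), tab centre and foot inside its outline (78 mm along x, 98 mm along y from its centre), tab under 75 mm and foot under 60 mm above its underside; both blue ones within 6 mm of where they were clipped (x of spent_a_tab in the frame of tray between -0.078 and 0.078 m and y of spent_a_tab in the frame of tray between -0.098 and 0.098 m and z of each of spent_a_tab, spent_b_tab in the frame of tray below 0.075 m and x of spent_a_foot in the frame of tray between -0.078 and 0.078 m and y of spent_a_foot in the frame of tray between -0.098 and 0.098 m and z of each of spent_a_foot, spent_b_foot in the frame of tray below 0.06 m and linear speed of each of spent_a, spent_b below 0.05 m/s and contact force between the fingers and spent_a below 0.1 N and x of spent_b_tab in the frame of tray between -0.078 and 0.078 m and y of spent_b_tab in the frame of tray between -0.098 and 0.098 m and x of spent_b_foot in the frame of tray between -0.078 and 0.078 m and y of spent_b_foot in the frame of tray between -0.098 and 0.098 m and contact force between the fingers and spent_b below 0.1 N and distance of each of good_a_tab, good_b_tab from where it was at the start of the episode below 0.006 m); the robot touches nothing.
It fails at once if a used cartridge is dropped or thrown (faster than 0.9 m/s without the fingers on it, a fall of about 4 cm) ((linear speed of spent_a above 0.9 m/s and contact force between spent_a and the fingers below 0.02 N) or (linear speed of spent_b above 0.9 m/s and contact force between spent_b and the fingers below 0.02 N)).
It fails at once if a bystander is pushed more than 30 mm (distance of any of bottle, tip_box, beaker from where it was at the start of the episode above 0.03 m).
It also fails if it takes over 59 s, if anything falls off the work surface, if the arm or the gripper's body presses on something with over 40 N, if the wrist force passes 120 N, or if a joint passes its speed limit or range.

## Robot

A 6-joint arm with a two-finger parallel gripper is mounted at the origin on the work surface. World frame = base frame: x ahead of the robot, y to its left, z up, the work surface at z = 0. Lengths are in m, angles in rad, forces in N, time in s.
With the tool pointing down it reaches from about 0.35 to 0.8 m from the base axis. Payload 7.3 kg.
Tool frame: the origin (TCP) lies between the finger pads; the fingertips stand 25 mm ahead of it and the grasp point (between the pads) lies 6 mm ahead of it (r.tip_extent is the distance from the TCP to the fingertips, in m); z points along the fingers, y is the direction in which the jaws open and shut (so a half turn about z gives the same grasp; the last joint's range is limited). The gripper opens to 85 mm and grips with 20 to 120 N. Pads are 22 mm wide; open, the fingers measure 114 mm over their backs; the gripper's body (76 mm by 85 mm) begins 54 mm behind the grasp point. The pads swing forward as they close: fully open they stand 13 mm farther back than shut.
Start: joints at [-1.318, 0.342, 1.524, -0, 1.275, -0.146], TCP at [0.204, -0.484, 0.256] pointing down, gripper open.
Joint ranges: [-2.53, 2.53], [-0.77, 2.02], [0.04, 2.7], [-1, 4.14], [0.28, 2.66], [-3.11, 3.11]. Speed limits (rad/s): [2.57, 2.57, 3.14, 3.14, 3.14, 3.14].

## Interface

Orientations are given as a unit quaternion [x, y, z, w].
In Python, from workcell import r, command_gripper, optics gives the robot as it stands. The module is installed in compiled form; this text tells all that it offers. Calls block until the motion is done:
- r.reach(position, orientation): joint-space move of the TCP to a pose.
- r.move_straight(position, orientation=None, speed=0.15, max_force=None): straight line of the TCP; orientation=None keeps the orientation; speed is the mean speed in m/s. With max_force (N) it stops when the force on the tool has changed by that much, and returns True; else False.
- r.movej(angles): joint-space move.
- command_gripper(opening, force=None): finger opening in m; force is the grip in N (None keeps the last); returns when the fingers have stopped.
- r.hold(seconds).
- r.solve_ik(position, orientation): joint angles nearest the present ones, or None.
- r.read_state(): the state.
- optics.get_image(name): name is "side" or "top" or "wrist"; returns (picture, depth): 400x640x3 uint8, red, green, blue; 400x640 float32, m along the optical axis (not along the pixel's ray), 0 where there is no reading.
- optics.camera_model(name): a dict with "K" (3x3 intrinsics, pixels), "R" (3x3) and "t" (3): a world point X has camera coordinates R X + t; the wrist camera has in their place "tool_from_camera" (4x4, takes a point from camera to tool coordinates, whose origin is the TCP and whose axes are the flange's). Camera axes: x right, y down, z forward; pixel columns grow to the right and rows downward; lengths in m; the calibration is good to about 2 mm. A picture is of the moment at which its call begins: read the wrist's pose just before it. camera_model takes no time and is no camera call.
A pose or a line that the arm cannot do raises r.PlanningError and nothing moves.
- r.finish_job(): hands the job in, once; it reports no verdict.
The state is a dict: "time_s": time; "joint_positions": joint angles; "dq": joint speeds; "tau": joint torques, N m; "eef_pos": TCP position; "eef_rot": TCP orientation; "contact_force": force on the tool from outside, world axes, zero at the start; "torque": the same for the moment, N m; "grip_width": finger opening in m.
Only numpy, scipy, OpenCV 4.12 (cv2) and the standard library are available. Lean on these libraries where they do the work, as an engineer would, in place of code of your own. Each camera call takes 0.05 s, during which the arm holds its last target.

## Working session

There is one attempt and no reset: what is moved stays moved. The work goes in short steps, each a Python script; the robot and the scene stay as the last script left them, time stands still between calls to the robot, and variables do not carry over. Pictures are saved under pics/ and viewed, and the job is handed in when it is done.

```bash
mkdir -p pics; python3 - <<'E'
from workcell import r, optics
import cv2, numpy as np
for n in ["side","top","wrist"]:
    im,d=optics.get_image(n); cv2.imwrite(f"pics/{n}0.png",im[:,:,::-1]); np.savez(f"{n}0.npz",im=im,d=d)
    m=optics.camera_model(n); print(n,{k:np.round(np.array(v),4).tolist() for k,v in m.items()}, (d>0).mean())
s=r.read_state(); print(s, r.tip_extent)
E
```

```text
side {'K': [[371.5293, 0.0, 321.532], [0.0, 371.5293, 201.6019], [0.0, 0.0, 1.0]], 'R': [[-0.7419, -0.6702, 0.0168], [-0.4676, 0.4993, -0.7294], [0.4805, -0.549, -0.6839]], 't': [0.4923, 0.3054, 0.7513]} 0.99624609375
top {'K': [[383.9399, 0.0, 324.3527], [0.0, 383.9399, 201.6841], [0.0, 0.0, 1.0]], 'R': [[0.0139, -0.9999, -0.0031], [-0.9944, -0.0135, -0.105], [0.105, 0.0045, -0.9945]], 't': [0.071, 0.6109, 0.9867]} 0.99610546875
wrist {'K': [[302.3899, 0.0, 319.9761], [0.0, 302.3899, 198.592], [0.0, 0.0, 1.0]], 'tool_from_camera': [[0.0002, -0.9513, -0.3083, 0.0784], [1.0, 0.0003, 0.0, 0.0005], [0.0001, -0.3083, 0.9513, -0.1168], [0.0, 0.0, 0.0, 1.0]]} 0.99615625
{'time_s': 0.15, 'joint_positions': array([-1.31796765e+00,  3.42608401e-01,  1.52478427e+00, -1.31722360e-05,
        1.27538646e+00, -1.46008528e-01]), 'dq': array([-0.00070138, -0.00278732, -0.00306662,  0.00103141, -0.00072248,
       -0.00025711]), 'tau': array([ 1.21140722e-03, -4.33910501e+01, -2.46145248e+01, -1.95516350e-04,
        5.76074061e-03, -8.09856033e-06]), 'eef_pos': array([ 0.20382926, -0.48353367,  0.2557665 ]), 'eef_rot': array([ 9.80181365e-01,  1.98101338e-01, -3.79603652e-05, -5.92052689e-04]), 'contact_force': array([-0.38829265,  0.19689471,  0.06876962]), 'torque': array([-0.02905355, -0.01268316,  0.0082062 ]), 'grip_width': 0.08526819703910257} 0.025
```

View pics/side0.png

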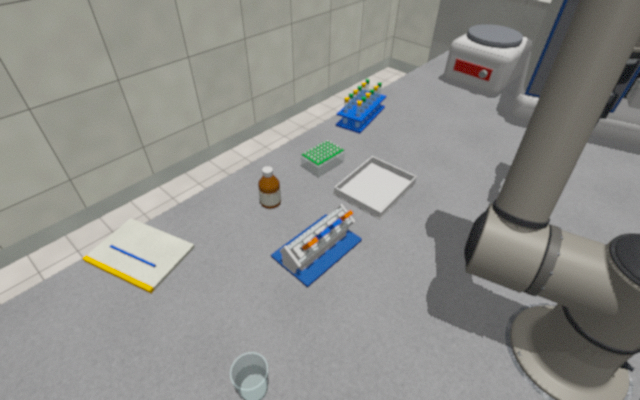

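View pics/top0.png

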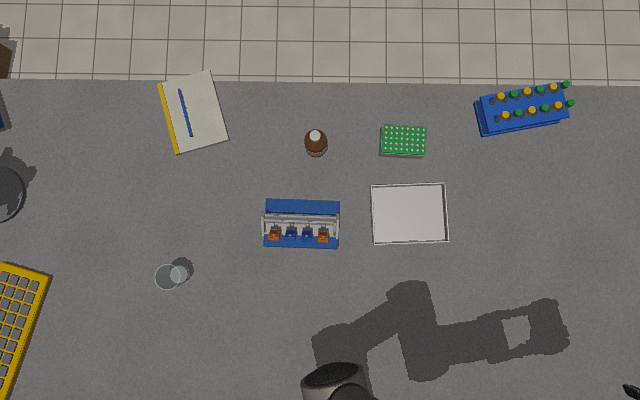

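View pics/wrist0.png

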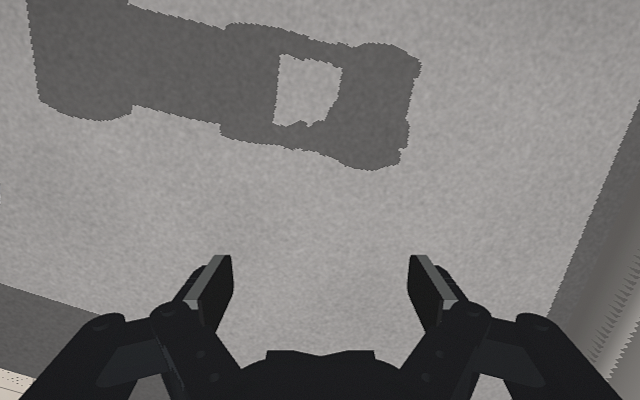

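The orange tabs are the two end ones: top image (274,233) and (323,233). The blue pair sits between them at (291,230) and (307,230), and the tray is at (410,213). Next, coarse positions, then a closer wrist view.

```bash
cat > h.py <<'E'
import numpy as np, cv2
from workcell import r, optics, command_gripper
from scipy.spatial.transform import Rotation as Ro
def pts(n,m,d,T=None):
    """world points of masked pixels by depth"""
    c=optics.camera_model(n);K=np.array(c["K"])
    v,u=np.nonzero(m&(d>0));z=d[v,u]
    P=np.c_[(u-K[0,2])/K[0,0]*z,(v-K[1,2])/K[1,1]*z,z]
    if T is None: return (P-np.array(c["t"]))@np.array(c["R"])
    T=T@np.array(c["tool_from_camera"]); return P@T[:3,:3].T+T[:3,3]
def toolT():
    s=r.read_state();T=np.eye(4);T[:3,:3]=Ro.from_quat(s["eef_rot"]).as_matrix();T[:3,3]=s["eef_pos"];return T
def cmask(im,c):
    h=cv2.cvtColor(im,cv2.COLOR_RGB2HSV);H,S,V=h[...,0],h[...,1],h[...,2]
    if c=="o": return (H>4)&(H<20)&(S>150)&(V>90)
    if c=="b": return (H>100)&(H<120)&(S>140)&(V>50)
    if c=="w": return (S<25)&(V>165)
def comps(m,amin=15):
    n,l,st,ce=cv2.connectedComponentsWithStats(m.astype(np.uint8))
    return [(l==i,st[i],ce[i]) for i in range(1,n) if st[i,4]>=amin]
E
python3 - <<'E'
from h import *
for n in ["top","side"]:
    f=np.load(n+"0.npz");im,d=f["im"],f["d"]
    for c in "obw":
        for m,st,ce in comps(cmask(im,c)):
            P=pts(n,m,d)
            if P[:,2].max()<0.3 and st[4]<8000 and abs(P[:,1].mean())<.5 and P[:,0].mean()<.75: print(n,c,st,ce.round(1),P.mean(0).round(3),P.min(0).round(3),P.max(0).round(3), np.round(cv2.minAreaRect(P[:,:2].astype(np.float32))[2],1))
E
```

```text
top o [268 229  12  12  85] [273.9 234.9] [0.519 0.201 0.108] [0.507 0.189 0.087] [0.534 0.214 0.118] 88.9
top o [318 231  10  11  81] [322.4 236.8] [0.516 0.083 0.108] [0.506 0.071 0.088] [0.531 0.094 0.119] 0.7
top b [266 199  73  17 981] [301.8 206.6] [0.598 0.14  0.012] [0.576 0.042 0.006] [0.618 0.238 0.018] 88.8
top b [264 230  74  19 775] [300.4 241.1] [0.505 0.141 0.035] [0.487 0.044 0.006] [0.533 0.241 0.121] 88.7
top w [419 183  20   1  20] [428.5 183. ] [ 0.664 -0.198  0.031] [ 0.663 -0.224  0.028] [ 0.665 -0.172  0.034] 1.4
top w [371 185  15   1  15] [378. 185.] [ 0.657 -0.063  0.03 ] [ 0.656 -0.082  0.026] [ 0.657 -0.045  0.033] 0.6
top w [393 184  19   1  19] [402. 184.] [ 0.66  -0.128  0.031] [ 0.66  -0.151  0.028] [ 0.661 -0.103  0.034] 1.0
top w [ 371  185   74   58 3798] [407.6 213.3] [ 0.584 -0.147  0.005] [ 0.505 -0.245 -0.003] [ 0.663 -0.044  0.036] 3.0
top w [387 243  21   1  21] [397. 243.] [ 0.504 -0.113  0.032] [ 0.503 -0.14   0.027] [ 0.504 -0.086  0.035] 0.8
top w [413 242  21   1  21] [423. 242.] [ 0.507 -0.181  0.03 ] [ 0.507 -0.207  0.028] [ 0.507 -0.15
[... 1071 characters left out ...]
] [0.518 0.086 0.041] [0.532 0.106 0.069] 18.0
side w [324 235   6   6  21] [326.6 237.5] [0.524 0.138 0.06 ] [0.518 0.129 0.045] [0.534 0.146 0.068] 31.6
side w [312 244   6   6  23] [314.7 246.9] [0.525 0.179 0.06 ] [0.519 0.166 0.043] [0.536 0.187 0.068] 33.6
side w [560 245  46  27 571] [581.7 258.6] [0.084 0.048 0.277] [0.05  0.03  0.271] [0.115 0.063 0.282] 12.3
side w [229 351  40  33 181] [246.5 361.5] [0.435 0.456 0.057] [ 0.386  0.415 -0.002] [0.482 0.501 0.083] 60.6
side w [522 352  59  48 792] [549.6 381.1] [0.008 0.088 0.012] [-0.044  0.064  0.007] [0.066 0.107 0.018] 85.1
side w [241 375  24  25 475] [253.1 387. ] [0.401 0.473 0.035] [0.378 0.445 0.   ] [0.434 0.497 0.082] 66.9
```

```bash
cat >> h.py <<'E'
def graspR(th,yaw=0,flip=1):
    """tool z = -cart z ; tool y = flip * cart x"""
    Rs=Ro.from_euler("z",yaw).as_matrix()
    zc=Rs@[-np.sin(th),0,np.cos(th)]; xc=Rs@[np.cos(th),0,np.sin(th)]
    z=-zc;y=flip*xc;x=np.cross(y,z); return np.c_[x,y,z]
def q(R): return Ro.from_matrix(R).as_quat()
E
python3 - <<'E'
from h import *
th=np.radians(33.5)
for f in (1,-1):
    R=graspR(th,0,f);print("flip",f,"toolx",R[:,0].round(2))
    for y in (.205,.083,.14):
        for back in (.0,.06,.17):
            p=np.array([.515,y,.103])-R[:,2]*back
            j=r.solve_ik(p,q(R));print(y,back,None if j is None else np.round(j,2))
E
```

```text
flip 1 toolx [ 0.  1. -0.]
0.205 0.0 None
0.205 0.06 None
0.205 0.17 [ 0.43  0.06  2.08 -0.49  0.51  0.8 ]
0.083 0.0 None
0.083 0.06 None
0.083 0.17 [ 0.03 -0.06  2.2  -0.03  0.42  0.05]
0.14 0.0 None
0.14 0.06 None
0.14 0.17 [ 0.23 -0.02  2.16 -0.3   0.45  0.46]
flip -1 toolx [ 0. -1.  0.]
0.205 0.0 None
0.205 0.06 None
0.205 0.17 [ 0.43  0.06  2.08 -0.49  0.51 -2.34]
0.083 0.0 None
0.083 0.06 None
0.083 0.17 [ 0.03 -0.06  2.2  -0.03  0.42 -3.09]
0.14 0.0 None
0.14 0.06 None
0.14 0.17 [ 0.23 -0.02  2.16 -0.3   0.45 -2.68]
```

```bash
cat >> h.py <<'E'
def G(th,phi,yaw=0,flip=1):
    """grasp turned by phi about the jaw axis (cart x)"""
    R=graspR(th,yaw,flip); return Ro.from_rotvec(phi*R[:,1]).as_matrix()@R
E
python3 - <<'E'
from h import *
for back in (0,.04,.1):
  for y in (.205,.083):
    print("back",back,"y",y)
    for tilt in (10,20,27,33.5):
        R=graspR(np.radians(tilt))
        s=""
        for phi in range(-70,71,10):
            R0=G(np.radians(33.5),0); Rp=G(np.radians(tilt),np.radians(phi))
            p=np.array([.513,y,.105])-R0[:,2]*back-Rp[:,2]*.006
            j=r.solve_ik(p,q(Rp)); s+="%d:%s "%(phi,"--" if j is None else "ok")
        print(tilt,s)
E
```

```text
back 0 y 0.205
10 -70:ok -60:ok -50:ok -40:ok -30:ok -20:ok -10:ok 0:ok 10:ok 20:ok 30:ok 40:ok 50:ok 60:ok 70:ok 
20 -70:ok -60:ok -50:ok -40:ok -30:ok -20:ok -10:ok 0:ok 10:ok 20:ok 30:ok 40:ok 50:ok 60:ok 70:ok 
27 -70:ok -60:ok -50:ok -40:ok -30:ok -20:ok -10:ok 0:ok 10:-- 20:ok 30:ok 40:ok 50:ok 60:ok 70:ok 
33.5 -70:-- -60:-- -50:-- -40:-- -30:-- -20:-- -10:-- 0:-- 10:-- 20:ok 30:ok 40:ok 50:ok 60:ok 70:ok 
back 0 y 0.083
10 -70:-- -60:ok -50:ok -40:ok -30:ok -20:ok -10:ok 0:ok 10:ok 20:ok 30:ok 40:ok 50:ok 60:ok 70:ok 
20 -70:-- -60:-- -50:-- -40:ok -30:ok -20:ok -10:ok 0:ok 10:ok 20:ok 30:ok 40:ok 50:ok 60:ok 70:ok 
27 -70:-- -60:-- -50:-- -40:-- -30:-- -20:-- -10:ok 0:-- 10:ok 20:ok 30:ok 40:ok 50:ok 60:ok 70:ok 
33.5 -70:-- -60:-- -50:-- -40:-- -30:-- -20:-- -10:-- 0:-- 10:-- 20:ok 30:ok 40:ok 50:ok 60:ok 70:ok 
back 0.04 y 0.205
10 -70:ok -60:ok -50:ok -40:ok -30:ok -20:ok -10:ok 0:ok 10:ok 20:ok 30:ok 40:ok 50:ok 60:ok 70:ok 
20 -70:ok -60:ok -50:ok -40:ok -30:ok -20:ok -10:ok 0:ok 10:ok 20:ok 30:ok 40:ok 50:ok 60:ok 70:ok 
27 -70:ok -60:ok -50:ok -40:ok -30:ok -20:ok -10
[... 710 characters left out ...]
0:ok -40:ok -30:ok -20:ok -10:ok 0:ok 10:ok 20:ok 30:ok 40:ok 50:ok 60:ok 70:ok 
27 -70:ok -60:ok -50:ok -40:ok -30:ok -20:ok -10:ok 0:ok 10:ok 20:ok 30:ok 40:ok 50:ok 60:ok 70:ok 
33.5 -70:ok -60:ok -50:ok -40:ok -30:ok -20:ok -10:ok 0:ok 10:-- 20:ok 30:ok 40:ok 50:ok 60:ok 70:ok 
back 0.1 y 0.083
10 -70:ok -60:ok -50:ok -40:ok -30:ok -20:ok -10:ok 0:ok 10:ok 20:ok 30:ok 40:ok 50:ok 60:ok 70:ok 
20 -70:-- -60:ok -50:ok -40:ok -30:ok -20:ok -10:ok 0:ok 10:ok 20:ok 30:ok 40:ok 50:ok 60:ok 70:ok 
27 -70:-- -60:-- -50:-- -40:ok -30:ok -20:ok -10:ok 0:ok 10:ok 20:ok 30:ok 40:ok 50:ok 60:ok 70:ok 
33.5 -70:-- -60:-- -50:-- -40:-- -30:-- -20:-- -10:ok 0:-- 10:ok 20:ok 30:ok 40:ok 50:ok 60:ok 70:ok
```

```bash
python3 - <<'E'
from h import *
R=G(np.radians(33.5),np.radians(15)); p=np.array([.513,.13,.105])-G(np.radians(33.5),0)[:,2]*.17
print(r.solve_ik(p,q(R)))
r.reach(p,q(R)); r.hold(.2)
T=toolT();im,d=optics.get_image("wrist");cv2.imwrite("pics/w1.png",im[:,:,::-1]);np.savez("w1.npz",im=im,d=d,T=T)
for c in "obw":
  for m,st,ce in comps(cmask(im,c),60):
    P=pts("wrist",m,d,T);print(c,st,ce.round(1),P.mean(0).round(4))
print(r.read_state()["time_s"])
E
```

```text
[-0.08015335 -0.05957063  2.217709    0.65991108  0.51261693 -0.66465354]
o [316 143  12  28 310] [321.8 156.6] [0.5101 0.2005 0.1116]
o [431 210  29  37 796] [444.1 228.1] [0.7486 0.1074 0.0844]
o [314 257  12  34 374] [319.7 274.1] [0.5097 0.0839 0.1084]
b [425  19  47   6 211] [447.4  21.4] [0.8452 0.4649 0.018 ]
b [ 258  129   42  161 4871] [273.5 208. ] [0.5051 0.1433 0.0105]
b [316 184  12  26 295] [321.6 196.6] [0.5091 0.1616 0.1125]
b [316 221  12  29 314] [321.  235.1] [0.5095 0.1235 0.111 ]
w [ 407    0   76   83 4625] [444.9  39.1] [0.853  0.4388 0.0095]
w [ 296  126   53  171 2105] [328.6 201. ] [0.5473 0.1534 0.0705]
w [310 165  25  26 393] [324.2 177.8] [0.5391 0.1807 0.0732]
w [303 173   6  12  61] [305.1 178.4] [0.5228 0.18   0.0581]
w [309 201  26  25 365] [323.5 213.7] [0.538  0.1399 0.0733]
w [302 209   6  12  60] [304.8 214.7] [0.5231 0.1382 0.0568]
w [467 223  11  19 170] [472.1 231.9] [0.9095 0.0808 0.0379]
w [213 226  44  13  68] [238.5 231.4] [ 0.4642  0.1163 -0.0013]
w [308 236  26  32 310] [323.7 250.1] [0.5381 0.0981 0.0737]
w [326 270   7  17 108] [329.2 278.6] [0.5444 0.0643 0.0756]
w [312 328  62  28 533] [345.6 344.5] [ 0.6219 -0.067   0.0103]
2.725
```

View pics/w1.png

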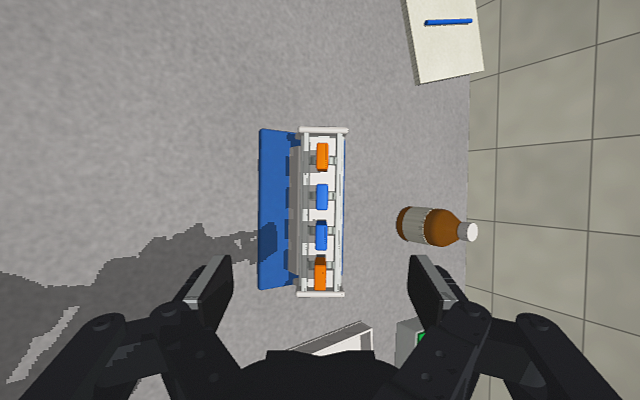

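```bash
python3 - <<'E'
from h import *
f=np.load("w1.npz");im,d,T=f["im"],f["d"],f["T"]
A=pts("wrist",np.ones(d.shape,bool),d,T).astype(float)
# strip face: fit the line in (x,z) of points in y .06..0.225
k=(A[:,1]>.06)&(A[:,1]<.225)&(A[:,2]>.03)&(A[:,2]<.13)&(A[:,0]>.48)&(A[:,0]<.6)
S=A[k]
h,xe,ze=np.histogram2d(S[:,0],S[:,2],bins=[np.arange(.49,.6,.005),np.arange(.03,.13,.005)])
print("z rows top-down, x from .49"); 
for i in range(h.shape[1])[::-1]: print("%.3f"%ze[i],h[:,i].astype(int))
b=[m for m,st,ce in comps(cmask(im,"b"),1000)][0];P=pts("wrist",b,d,T);P=P[abs(P[:,2]-.011)<.006];print("base",cv2.minAreaRect((P[:,:2]*1000).astype(np.float32)))
for c in "ob":
  for m,st,ce in comps(cmask(im,c),200):
    P=pts("wrist",m,d,T)
    if not(.49<P[:,0].mean()<.53 and P[:,2].mean()>.08):continue
    th=np.radians(33.5);u=P@[-np.sin(th),0,np.cos(th)];v=P@[np.cos(th),0,np.sin(th)]
    top=u>np.percentile(u,70)-.004
    print(c,"u pct",np.percentile(u,[2,20,50,80,98]).round(4),"v",np.percentile(v[top],[2,50,98]).round(4),"y",np.percentile(P[top,1],[2,50,98]).round(4))
w=np.load("top0.npz")
bs=[m for m,st,ce in comps(cmask(w["im"],"b"),700)]
P=np.vstack([pts("top",m,w["d"]) for m in bs]);P=P[(P[:,2]<.02)&(abs(P[:,1])<.3)&(P[:,0]<.65)];print(cv2.minAreaRect((P[:,:2]*1000).astype(np.float32)))
m=[m for m,st,ce in comps(cmask(w["im"],"w"),3000) if 370<ce[0]<440][0];P=pts("top",m,w["d"]);print("tray",cv2.minAreaRect((P[:,:2]*1000).astype(np.float32)))
E
```

```text
z rows top-down, x from .49
0.120 [0 0 0 0 0 0 0 0 0 0 0 0 0 0 0 0 0 0 0 0 0]
0.115 [ 0  0  0  4 44  0  0  0  0  0  0  0  0  0  0  0  0  0  0  0  0]
0.110 [  0   0  90 561 364   6   0   0   0   0   0   0   0   0   0   0   0   0
   0   0   0]
0.105 [  0   0 123  94   9   8   0   0   0   0   0   0   0   0   0   0   0   0
   0   0   0]
0.100 [ 0  0  6 24 12  5  1  0  0  0  0  0  0  0  0  0  0  0  0  0  0]
0.095 [ 0  0  0  1 16 11 12  1  0  0  0  0  0  0  0  0  0  0  0  0  0]
0.090 [ 0  0  0  0  4  9 11  6  0  0  0  0  0  0  0  0  0  0  0  0  0]
0.085 [0 0 0 0 0 8 6 6 0 0 0 0 0 0 0 0 0 0 0 0 0]
0.080 [ 0  0  0  0  0  0  5  0  2  0 12 17 85 52  0  0  0  0  0  0  0]
0.075 [  0   0   0   0   0   0   0   5   4  53 462 287 510  84   0   0   0   0
   0   0   0]
0.070 [  0   0   0   0   0   0   0   7 107 128  82  99  53   8   0   0   0   0
   0   0   0]
0.065 [  0   0   0   0   0   0 180 442  65   3   6   4   3  35   7 231  10   0
   0   0   0]
0.060 [  0   0   0   0   0   7 175 142  27   5   4   1   1  39  30   3   0   0
   0   0   0]
0.055 [  0   0   0   0   0 227 410  27   4   2   1   0   3 
[... 468 characters left out ...]
90698242188, 141.35800170898438), (198.32763671875, 54.40072250366211), 88.92851257324219)
o u pct [-0.2077 -0.1885 -0.1878 -0.1872 -0.1865] v [0.4813 0.4871 0.492 ] y [0.1893 0.201  0.2136]
o u pct [-0.2342 -0.1921 -0.1864 -0.1856 -0.1849] v [0.4792 0.4851 0.4901] y [0.0698 0.0827 0.0943]
b u pct [-0.189  -0.1878 -0.1872 -0.1866 -0.1857] v [0.4812 0.4871 0.492 ] y [0.1495 0.1612 0.1739]
b u pct [-0.2135 -0.1878 -0.1868 -0.1861 -0.1852] v [0.4812 0.4861 0.491 ] y [0.1102 0.1224 0.1345]
((552.5880737304688, 141.37225341796875), (197.3293914794922, 128.1348876953125), 88.82984924316406)
tray ((584.4119873046875, -144.58953857421875), (148.3958282470703, 195.37924194335938), 2.9863150119781494)
```

```bash
cat >> h.py <<'E'
TH=np.radians(33.5);PHI=np.radians(35);YAW=np.radians(-1.0)
RG=G(TH,PHI,YAW);ZC=-graspR(TH,YAW)[:,2]
def tab(y,v,u=-.205):
    return np.array([-np.sin(TH)*u+np.cos(TH)*v,y,np.cos(TH)*u+np.sin(TH)*v])
TABS={"A":tab(.0825,.4852),"B":tab(.2013,.4871)}
GO=.004 # grasp point above the tab centre
def grasp_tcp(k,out=0): return TABS[k]+ZC*(GO+out)-RG[:,2]*.006
BETA=np.radians(65);TY=np.radians(3)
C=Ro.from_euler("z",TY)*Ro.from_euler("x",-BETA)   # cartridge axes when laid
RP=C.as_matrix()@(graspR(TH,0).T@np.eye(3)).T if 0 else C.as_matrix()@G(0,PHI,0)
TRAY=np.array([.584,-.146,0]);TRz=Ro.from_euler("z",TY)
def place_tcp(xt,h=0):
    foot=TRAY+TRz.apply([xt,-.032,.004+.012*np.sin(BETA)+h])
    return foot+C.apply([0,0,.052+GO])-RP[:,2]*.006
E
python3 - <<'E'
from h import *
print(TABS,RP.round(2))
for k in "AB":
    for o in (.06,.04,.02,0): j=r.solve_ik(grasp_tcp(k,o),q(RG));print(k,o,None if j is None else j.round(2))
for x in (.032,-.032):
    for h in (.1,.05,0):
        j=r.solve_ik(place_tcp(x,h),q(RP));print(x,h,place_tcp(x,h).round(3),None if j is None else j.round(2))
E
```

```text
{'A': array([0.51774848, 0.0825    , 0.09685323]), 'B': array([0.51933287, 0.2013    , 0.09790191])} [[-0.05  1.    0.03]
 [ 0.86  0.05 -0.5 ]
 [-0.5   0.   -0.87]]
A 0.06 [-0.45  0.37  2.2   1.26  0.84 -1.64]
A 0.04 [-0.44  0.42  2.19  1.3   0.83 -1.69]
A 0.02 [-0.43  0.47  2.17  1.35  0.81 -1.74]
A 0 [-0.42  0.52  2.15  1.39  0.8  -1.78]
B 0.06 [-0.12  0.36  2.22  1.51  0.67 -1.6 ]
B 0.04 [-0.12  0.41  2.2   1.56  0.66 -1.67]
B 0.02 [-0.11  0.46  2.19  1.62  0.66 -1.73]
B 0 [-0.11  0.51  2.17  1.66  0.66 -1.78]
0.032 0.1 [ 0.615 -0.123  0.144] [-0.09  0.64  1.47 -0.61  1.04  0.18]
0.032 0.05 [ 0.615 -0.123  0.094] [-0.09  0.7   1.51 -0.65  0.96  0.25]
0.032 0 [ 0.615 -0.123  0.044] [-0.09  0.78  1.54 -0.7   0.88  0.33]
-0.032 0.1 [ 0.551 -0.126  0.144] [-0.11  0.54  1.67 -0.65  0.95  0.23]
-0.032 0.05 [ 0.551 -0.126  0.094] [-0.11  0.62  1.71 -0.71  0.87  0.32]
-0.032 0 [ 0.551 -0.126  0.044] [-0.11  0.7   1.73 -0.77  0.79  0.42]
```

```bash
python3 - <<'E'
from h import *
command_gripper(.045,50)
r.reach(grasp_tcp("A",.06),q(RG))
print(r.move_straight(grasp_tcp("A"),q(RG),speed=.06,max_force=8)); 
s=r.read_state();print(s["eef_pos"]-grasp_tcp("A"),s["contact_force"],s["grip_width"],s["time_s"])
for n in("wrist","side"):
    im,d=optics.get_image(n)
    if n=="side": im=cv2.resize(im[160:300,240:420],None,fx=4,fy=4)
    cv2.imwrite(f"pics/g1{n}.png",im[:,:,::-1])
E
```

```text
False
[-6.25089441e-05  3.42898327e-05  2.25074982e-04] [ 0.67147295 -0.2171712  -0.25687036] 0.04508616150573262 5.275
```

View pics/g1wrist.png

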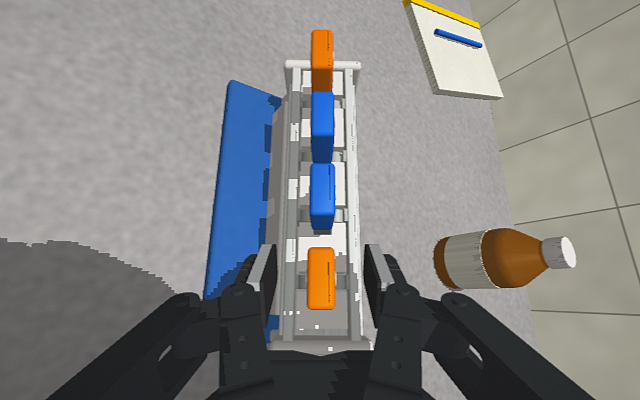

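View pics/g1side.png

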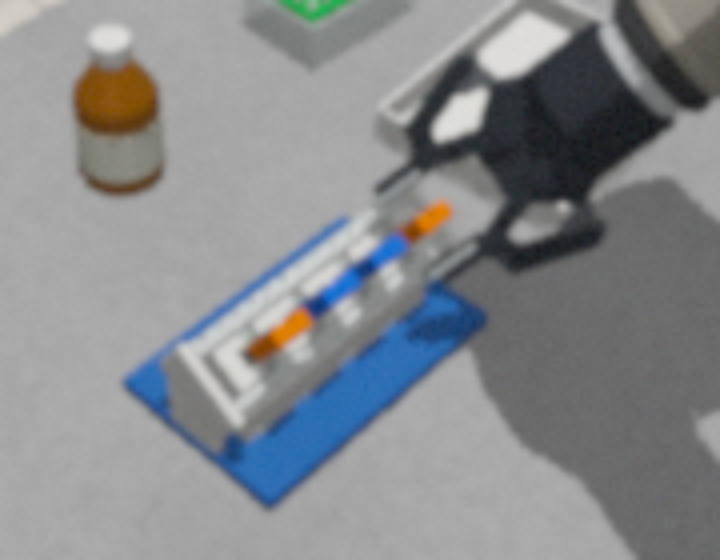

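The pads at columns 265 and 375 straddle the orange tab, whose centre is at column 321 in the wrist view. So the grasp is centred; next I close and pull.

```bash
python3 - <<'E'
from h import *
command_gripper(.0,60)
s=r.read_state();print(s["contact_force"],s["grip_width"])
r.move_straight(grasp_tcp("A",.01),speed=.03);s=r.read_state();print(s["contact_force"])
r.move_straight(grasp_tcp("A",.05),speed=.08)
s=r.read_state();print(s["contact_force"],s["grip_width"],s["time_s"])
for n in("wrist","side"):
    im,d=optics.get_image(n)
    if n=="side": im=cv2.resize(im[160:300,240:420],None,fx=4,fy=4)
    cv2.imwrite(f"pics/p1{n}.png",im[:,:,::-1])
E
```

```text
[-2.0421396  -1.40785446  3.47366968] 0.01117044598280589
[-2.07640424 -2.48448282  4.16517738]
[0.03001237 0.42322036 0.05881605] 0.011512625332304157 6.9
```

View pics/p1wrist.png

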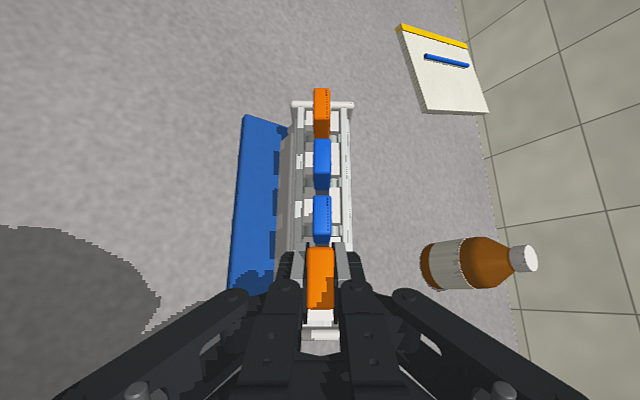

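View pics/p1side.png

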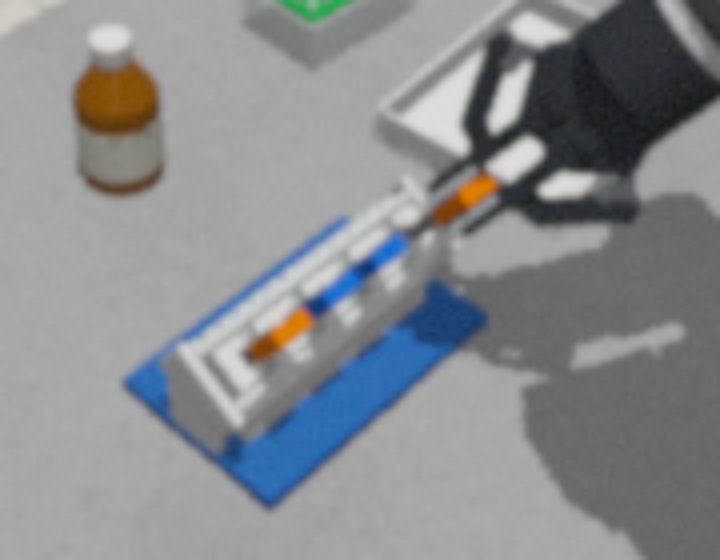

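The cartridge is out (force back to zero). The tab is at the same place in the hand, rows 248–310, so it has not slipped. Now the tray.

```bash
python3 - <<'E'
from h import *
p=r.read_state()["eef_pos"]; r.move_straight(p+[0,-.03,.10],speed=.2)
r.reach(place_tcp(.032,.12),q(RP)); r.move_straight(place_tcp(.032,.03),speed=.15)
s=r.read_state();print(s["grip_width"],s["time_s"],s["contact_force"])
for n in("wrist","side"):
    im,d=optics.get_image(n)
    if n=="side": im=cv2.resize(im[120:260,290:470],None,fx=4,fy=4)
    cv2.imwrite(f"pics/t1{n}.png",im[:,:,::-1])
E
```

```text
0.01150443286479973 9.85 [ 0.05879124  0.25207979 -0.19704626]
```

View pics/t1wrist.png

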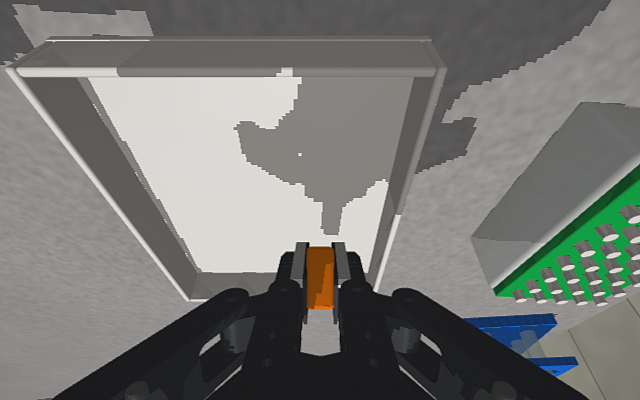

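View pics/t1side.png

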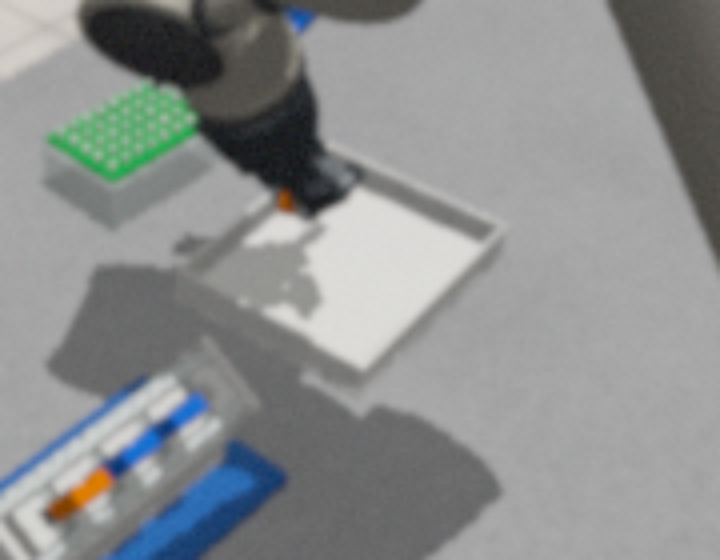

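```bash
python3 - <<'E'
from h import *
T=toolT();im,d=optics.get_image("wrist")
m=cmask(im,"o")&(np.mgrid[0:400,0:640][1]<360);P=pts("wrist",m,d,T);print("tab",P.mean(0).round(3))
W=pts("wrist",cmask(im,"w"),d,T);W=W[(W[:,2]<.04)];print("tray",np.percentile(W,[1,50,99],axis=0).round(3).tolist())
print(r.move_straight(place_tcp(.032,-.004),speed=.03,max_force=3))
s=r.read_state();print(s["eef_pos"]-place_tcp(.032),s["contact_force"],s["time_s"])
im,d=optics.get_image("wrist");cv2.imwrite("pics/t2.png",im[:,:,::-1])
E
```

```text
tab [ 0.615 -0.114  0.076]
tray [[0.5, -0.241, 0.002], [0.553, -0.124, 0.003], [0.661, -0.05, 0.03]]
True
[-1.60922023e-04  2.16467311e-05 -1.61882769e-03] [-0.63553598  1.8916213   3.19596031] 10.9667
```

View pics/t2.png

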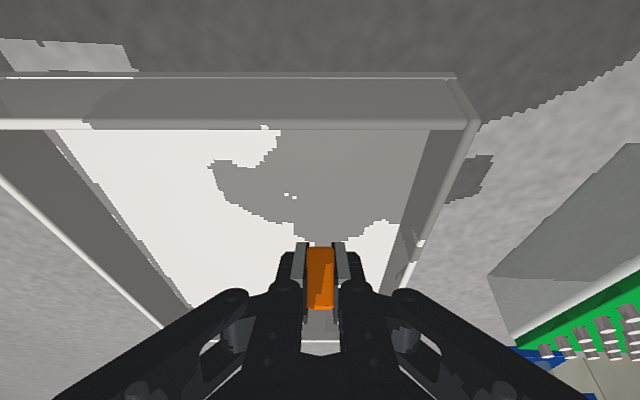

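The foot touched the floor 1.6 mm below nominal, with the tab well inside the tray. Next I release and retreat along the tool axis.

```bash
python3 - <<'E'
from h import *
command_gripper(.022); r.hold(.15); command_gripper(.04)
p=r.read_state()["eef_pos"]; r.move_straight(p-RP[:,2]*.08,speed=.1)
p=r.read_state()["eef_pos"]; r.move_straight(p+[0,0,.06],speed=.2)
T=toolT();im,d=optics.get_image("wrist");cv2.imwrite("pics/t3.png",im[:,:,::-1])
m=cmask(im,"o");
for m,st,ce in comps(m,60): P=pts("wrist",m,d,T);print(ce,P.mean(0).round(3),P.max(0).round(3))
print(r.read_state()["time_s"])
E
```

```text
[319.43226788 140.14155251] [ 0.612 -0.112  0.025] [ 0.621 -0.1    0.031]
13.2
```

View pics/t3.png

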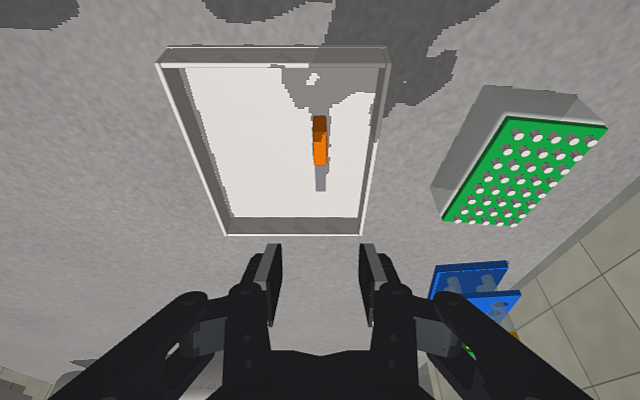

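The first cartridge lies on its edge inside the tray: tab at (319,140), grey foot at (320,178). Now the second.

```bash
python3 - <<'E'
from h import *
command_gripper(.045,60)
r.reach(grasp_tcp("B",.12),q(RG))
T=toolT();im,d=optics.get_image("wrist");cv2.imwrite("pics/b0.png",im[:,:,::-1])
for c in "ob":
  for m,st,ce in comps(cmask(im,c),150):
    P=pts("wrist",m,d,T)
    if not(.49<P[:,0].mean()<.53 and P[:,2].mean()>.08):continue
    u=P@[-np.sin(TH),0,np.cos(TH)];v=P@[np.cos(TH),0,np.sin(TH)];top=u>np.percentile(u,70)-.004
    print(c,ce,"u",np.percentile(u,[50,80,98]).round(4),"v",np.percentile(v[top],[2,50,98]).round(4),"y",np.percentile(P[top,1],[2,50,98]).round(4))
print(r.move_straight(grasp_tcp("B"),q(RG),speed=.08,max_force=8)); 
s=r.read_state();print(s["contact_force"],s["grip_width"],s["time_s"])
im,d=optics.get_image("wrist");cv2.imwrite("pics/b1.png",im[:,:,::-1])
E
```

```text
o [320.46136865 282.89403974] u [-0.1876 -0.1869 -0.1863] v [0.4818 0.4868 0.4924] y [0.1895 0.2011 0.2136]
b [320.88277087 335.35346359] u [-0.1872 -0.1865 -0.1855] v [0.4815 0.4868 0.4923] y [0.1496 0.162  0.1743]
False
[-0.32563341 -0.39840211  0.62641358] 0.045047450948547625 16.8
```

View pics/b1.png

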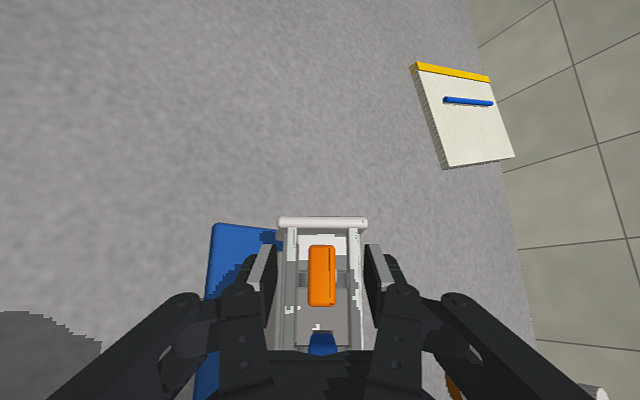

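The tab is centred at (321,275). The neighbouring blue tab at (322,343) lies between the open fingers, clear of them with no contact force, and there is room to close.

```bash
python3 - <<'E'
from h import *
command_gripper(.0,60)
s=r.read_state();print(s["contact_force"],s["grip_width"])
r.move_straight(grasp_tcp("B",.01),speed=.03);s=r.read_state();print(s["contact_force"])
r.move_straight(grasp_tcp("B",.05),speed=.08)
s=r.read_state();print(s["contact_force"],s["grip_width"],s["time_s"])
im,d=optics.get_image("side");im=cv2.resize(im[160:300,240:420],None,fx=4,fy=4);cv2.imwrite("pics/b2.png",im[:,:,::-1])
im,d=optics.get_image("wrist");cv2.imwrite("pics/b2w.png",im[:,:,::-1])
E
```

```text
[-1.17925886 -1.37913961  3.69231063] 0.011442761296956115
[-0.66087881 -3.58005806  3.59145451]
[ 0.86050361  0.01588937 -0.33733455] 0.01146358506873358 18.375
```

View pics/b2.png

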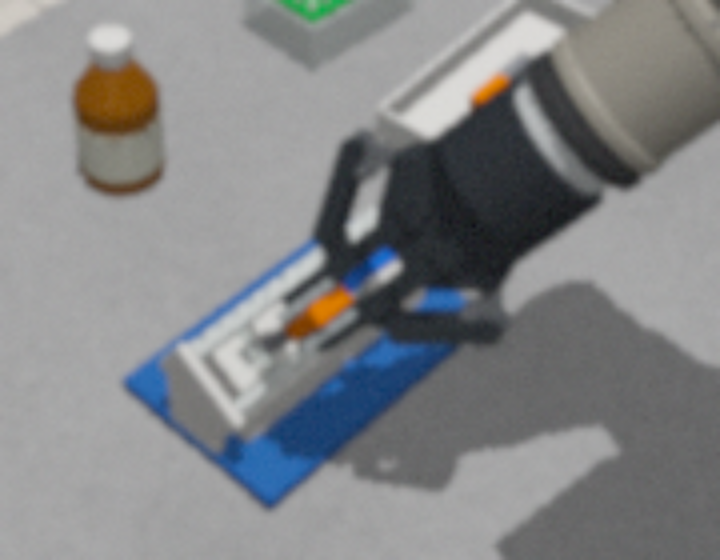

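View pics/b2w.png

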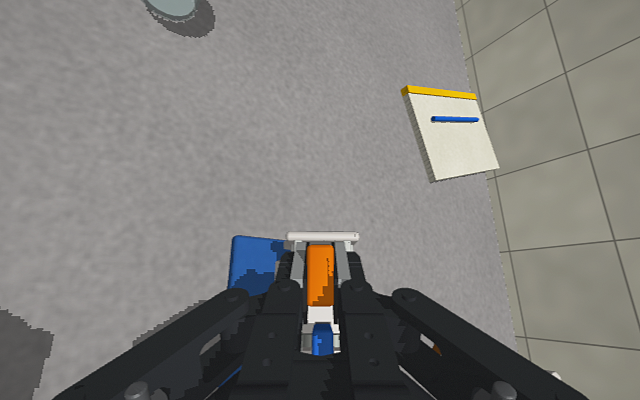

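```bash
python3 - <<'E'
from h import *
p=r.read_state()["eef_pos"]; r.move_straight(p+[-.01,0,.12],speed=.2)
r.reach(place_tcp(-.032,.12),q(RP)); r.move_straight(place_tcp(-.032,.03),speed=.15)
im,d=optics.get_image("wrist");cv2.imwrite("pics/c0.png",im[:,:,::-1])
print(r.move_straight(place_tcp(-.032,-.005),speed=.03,max_force=3))
s=r.read_state();print(s["eef_pos"]-place_tcp(-.032),s["contact_force"],s["grip_width"],s["time_s"])
im,d=optics.get_image("wrist");cv2.imwrite("pics/c1.png",im[:,:,::-1])
E
```

```text
True
[-1.46842073e-04  2.62571087e-05  1.18331881e-05] [-0.50577829  2.03274595  4.90163326] 0.011265047348043424 22.4667
```

View pics/c1.png

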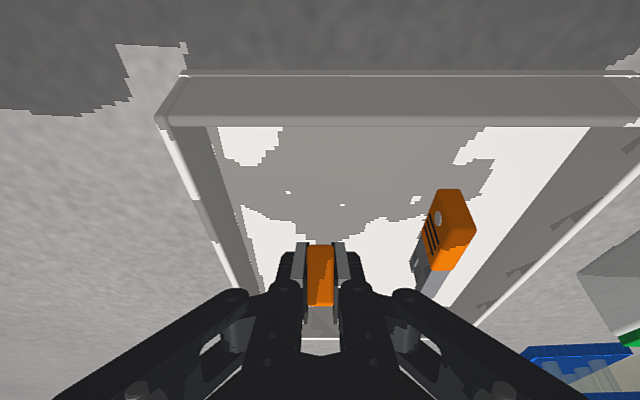

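The second cartridge is on the floor at the nominal height, with clear space between it and the first (tab at (450,230)). Release.

```bash
python3 - <<'E'
from h import *
command_gripper(.022); r.hold(.15); command_gripper(.04)
p=r.read_state()["eef_pos"]; r.move_straight(p-RP[:,2]*.08,speed=.1)
p=r.read_state()["eef_pos"]; r.move_straight(p+[0,0,.08],speed=.2)
T=toolT();im,d=optics.get_image("wrist");cv2.imwrite("pics/c2.png",im[:,:,::-1])
for m,st,ce in comps(cmask(im,"o"),60): P=pts("wrist",m,d,T);print(ce,P.mean(0).round(3),P.min(0).round(3),P.max(0).round(3))
im,d=optics.get_image("side");f=np.load("side0.npz")
for nm,(i,dd) in dict(now=(im,d),start=(f["im"],f["d"])).items():
  for c in "ob":
    for m,st,ce in comps(cmask(i,c)):
      P=pts("side",m,dd)
      if c=="o" or P[:,2].mean()>.08: print(nm,c,st[4],ce.round(1),P.mean(0).round(4)) if P[:,0].mean()<.7 else 0
cv2.imwrite("pics/c3.png",im[:,:,::-1]);im,d=optics.get_image("top");cv2.imwrite("pics/c4.png",im[:,:,::-1])
print(r.read_state()["time_s"],r.read_state()["contact_force"])
E
```

```text
[390.66463415 126.21189024] [ 0.611 -0.113  0.025] [ 0.604 -0.138  0.003] [ 0.626 -0.1    0.03 ]
[323.07205624 129.25307557] [ 0.551 -0.119  0.025] [ 0.545 -0.156  0.003] [ 0.558 -0.106  0.031]
now o 45 [361.8 183.6] [ 0.6068 -0.1123  0.0248]
now o 43 [380.1 191.8] [ 0.5461 -0.1187  0.0254]
now b 32 [637.2  31.5] [ 0.2161 -0.8609  0.3669]
now b 121 [327.6 229.3] [0.5109 0.151  0.1089]
start o 44 [346.7 214.8] [0.5076 0.0874 0.1108]
start o 65 [309.9 243.4] [0.512  0.2081 0.1081]
start b 208 [546.7  44.3] [ 0.4219 -0.8114  0.285 ]
start b 76 [629.5  83.5] [ 0.1635 -0.8864  0.2156]
start b 107 [328.8 228.4] [0.5099 0.1481 0.1104]
24.9 [-0.5981255  -0.34485606  0.45599385]
```

View pics/c2.png

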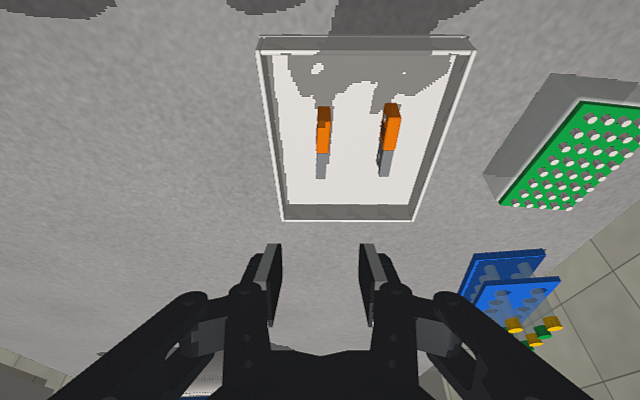

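View pics/c3.png

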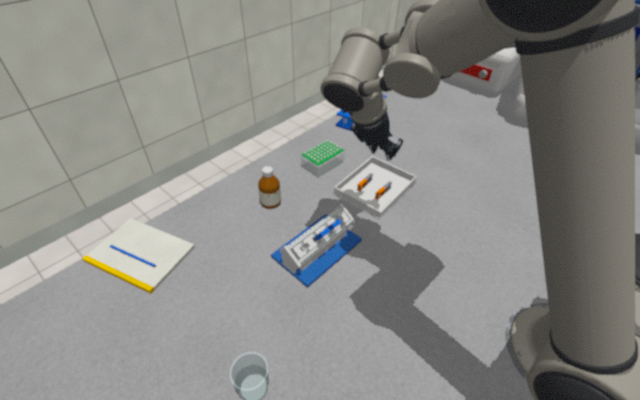

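Both cartridges lie in the tray, in the wrist view at (323,140) and (389,140). The blue blob in the side view moved by about 1 px, though more of its area is now uncovered. I'll check the blue tabs again from the original wrist viewpoint.

```bash
python3 - <<'E'
from h import *
R=G(np.radians(33.5),np.radians(15)); p=np.array([.513,.13,.105])-G(np.radians(33.5),0)[:,2]*.17
r.reach(p,q(R)); r.hold(.2)
T=toolT();im,d=optics.get_image("wrist");cv2.imwrite("pics/w2.png",im[:,:,::-1])
for m,st,ce in comps(cmask(im,"b"),200):
    P=pts("wrist",m,d,T)
    if not(.49<P[:,0].mean()<.53 and P[:,2].mean()>.08):continue
    u=P@[-np.sin(TH),0,np.cos(TH)];v=P@[np.cos(TH),0,np.sin(TH)];top=u>np.percentile(u,70)-.004
    print(st,ce,"u",np.percentile(u,[50,80,98]).round(4),"v",np.percentile(v[top],[2,50,98]).round(4),"y",np.percentile(P[top,1],[2,50,98]).round(4))
a=cv2.imread("pics/top0.png");b=optics.get_image("top")[0][:,:,::-1]
for nm,(x,y,w,h) in dict(bottle=(300,122,32,40),box=(375,118,60,45),beaker=(145,250,55,45)).items():print(nm,np.abs(a[y:y+h,x:x+w].astype(int)-b[y:y+h,x:x+w]).mean())
print(r.read_state()["time_s"])
r.finish_job()
E
```

```text
[316 185  12  25 287] [321.71080139 197.15679443] u [-0.1871 -0.1865 -0.1856] v [0.4811 0.4869 0.4918] y [0.1498 0.1616 0.1733]
[315 221  12  28 312] [320.67307692 234.62179487] u [-0.1864 -0.1857 -0.1847] v [0.4801 0.486  0.4909] y [0.1116 0.1237 0.1361]
bottle 3.015625
box 2.928024691358025
beaker 2.751245791245791
26.35
the job is handed in; nothing more can be done
```

View pics/w2.png

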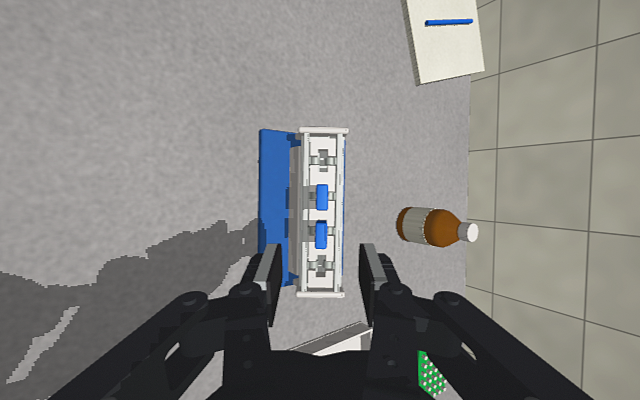

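I pulled both orange cartridges straight out along their axes, one at a time. I lowered each until its foot touched the tray floor, then let go. The first was lying released in the tray before I touched the second, and I handed the job in at about 26 s of the 59 s allowed.

- **Orange cartridges:** the last wrist view in the tray shows both lying wholly inside it, with tabs near (0.611, -0.113) and (0.551, -0.119), about 30 mm at the highest point. That is well within the height limits.
- **Blue cartridges:** seen from the same wrist viewpoint as at the start, both tabs are within about 1.5 mm of where they were. The side camera showed about 3 mm of shift along the row. I put that down to more of the blue tabs being visible once the orange ones were gone, and it is still under the 6 mm limit.
- **Bottle, tip box and beaker:** the top pictures from before and after differ only by a small, even amount around all three, so they look undisturbed.
- **Force readings:** the arm met no unexpected force on any approach. When the second cartridge touched down, the force was about 5 N.

No check failed. The hand-in reports no verdict.

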